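# Release the herb press and draw out its pot

## Task

The herb press has finished pressing and its ratchet handle is still set to press (clockwise seen from above). Flip the small red direction lever on the ratchet head over to the release side, make sure that the handle now free-wheels clockwise by swinging it back a little, then work the handle counter-clockwise, stroke by stroke, to wind the spindle right up against its top stop, as far as you can feel it go but without forcing it. Then draw the pot out by its handle until it stands upright on the press's base plate, clear in front of the ratchet head and crossbar; leave the teapot and the other things on the table where they are.

Things in the scene. Friction and masses are not known exactly. Their poses are not given: they have to be found in the camera images.
- press: Table-top herb press, fixed. Aluminium base plate, top 30 mm above the table, x -235 to +75 mm, y +-120 mm; two steel columns (22 mm thick) at y = +-85 mm; green crossbar (46 mm deep in x) at 175 to 207 mm height; steel spindle through it, ratchet head on top. Origin: on the table, on the spindle's vertical axis; -x points to the open front, z up.
- spindle_foot (a point): Centre of the underside of the spindle's foot (24 mm across). Right-hand thread, 12 mm a turn: counter-clockwise it rises, 5 to 7 mm from the start to the top stop (foot then 152.5 mm above the press's origin), ratchet head and all. It runs with an even drag, 6 N at the handle's grip; the stop is cushioned: 10 N about 1.5 degrees into it, 25 N 6 degrees; over 30 N forces it. It stays where left.
- crank (a joint): Angle (rad) of the ratchet handle about the spindle, counter-clockwise positive seen from above, no end stops; at 0 it points along the press's +x (to the back). Free-wheeling it clicks with a light drag (about 1 N at the grip, clicks to 5 N). 18 teeth: up to 20 degrees of a driving stroke may pass before the pawl takes hold.
- grip_mid (a point): Middle of the black upright grip at the end of the ratchet handle: round, 24 to 25 mm thick, 60 mm tall, revolving on its own pin, 140 mm from the spindle's axis; this point is 28 mm below its top, about 265 mm above the table.
- lever (a joint): Angle (rad) of the red direction lever, a sprung rocker pawl pivoted 43 mm from the spindle's axis towards the handle. It snaps to one of two sides: -0.3 = press (drives clockwise, the start), +0.3 = release (drives counter-clockwise, free-wheels clockwise). Past the middle it snaps over by itself (2 to 3 N at its tip); it twitches when clicking, and stands at only +-0.1 while a tooth is under the pawl.
- lever_tip (a point): Top centre of the upright red post (11 mm thick, 22 mm tall, 23.5 mm above the head's dark top plate) at the lever's free end, 45 mm from its pivot, back over the spindle's axis. It moves across the handle's line: looking from the spindle along the handle to the grip, it stands 13 mm left of that line when set to press and 13 mm right of it when set to release.
- pot: Loose steel pressing pot, 84 mm across, 95 mm tall, about 0.75 kg; its wooden plunger stands 19 mm out of the top and carries a steel cup ring (rim 119 mm above the pot's underside, 5 mm deep). Origin: centre of its underside. It stands on the base plate under the spindle, whose foot sits in the cup ring and locks it in until wound up. Its handle points along the pot's -x, to the front.
- pot_handle (a point): Middle of the pot's level dark wooden bar handle: 16 mm wide, 16 mm high, reaching from 62 to 154 mm out from the pot's axis; this point is 110 mm out and 76 mm above the pot's underside.
- teapot: Bystander: yellow round teapot with white spout, handle and knob, 176 mm across the belly, 150 mm tall. Origin: centre of its underside; spout along its +y.
- bowl: Bystander: red bowl, 124 mm across, 55 mm tall; origin: centre of its underside.
- mug: Bystander: white mug, 80 mm across, 90 mm tall, handle at +y; origin: centre of its underside.
- herb_jar: Bystander: green glass jar with wooden cap, 72 mm across, 110 mm tall; origin: centre of its underside.
- tea_tin: Bystander: yellow square tea tin with white lid, 75 mm wide, 132 mm tall; origin: centre of its underside.
- saucer: Bystander: white saucer, 144 mm across, 16 mm tall; origin: centre of its underside.
- spoon: Bystander: wooden spoon, 200 mm long, lying on the table along its x axis.

How it is judged:
On the way, in this order (a step that is already met when the one before it is completed fails the run):
1. the direction lever is over on the release side (value of joint lever above 0.05 rad), for 0.2 s.
2. the handle is swung back clockwise and free-wheels (lever on release) (velocity of joint crank below -0.1 rad/s and value of joint lever above 0.03 rad), for 0.1 s.
3. the spindle is wound right up against its top stop (within 0.4 mm), with the pot still under it (z of spindle_foot in the frame of press above 0.1521 m and x of pot in the frame of press above -0.03 m), for 0.2 s.
At the end, for the whole second after the job is handed in: The spindle is up at its top stop (foot within 0.4 mm of it), the direction lever is on the release side, and the pot stands upright (within 3 degrees) and at rest on the base plate, its centre 78 to 200 mm in front of the spindle's axis and within 78 mm of the press's middle line (z of spindle_foot in the frame of press above 0.1521 m and value of joint lever above 0.05 rad and x of pot in the frame of press between -0.2 and -0.078 m and y of pot in the frame of press between -0.078 and 0.078 m and z of pot in the frame of press between 0.026 and 0.034 m and angle between pot's own z axis and vertical below 0.06 rad and linear speed of pot below 0.01 m/s); the robot touches nothing.
It fails at once if the spindle is forced against its top stop (more than 0.3 mm into the cushion, about 30 N or more at the grip) (z of spindle_foot in the frame of press above 0.1528 m).
It fails at once if the pot is tipped by more than 17 degrees (angle between pot's own z axis and vertical above 0.3 rad).
It fails at once if a bystander is moved by more than 30 mm (distance of any of teapot, bowl, mug, herb_jar, tea_tin, saucer, spoon from where it was at the start of the episode above 0.03 m).
It also fails if it takes over 72 s, if anything falls off the work surface, if the arm or the gripper's body presses on something with over 40 N, if the wrist force passes 120 N, or if a joint passes its speed limit or range.

## Robot

A 7-joint arm with a two-finger parallel gripper is mounted at the origin on the work surface. World frame = base frame: x ahead of the robot, y to its left, z up, the work surface at z = 0. Lengths are in m, angles in rad, forces in N, time in s.
With the tool pointing down it reaches from about 0.375 to 0.925 m from the base axis. Payload 3.1 kg.
Tool frame: the origin (TCP) lies at the very end of the fingers, on their centre line; the grasp point (between the pads) lies 19 mm behind it; z points along the fingers, y is the line along which they close (so a half turn about z gives the same grasp; the last joint's range is limited). The gripper opens to 85 mm and grips with 20 to 120 N. Pads are 22 mm wide; open, the fingers measure 114 mm over their backs; the gripper's body (76 mm by 85 mm) begins 54 mm behind the grasp point. The pads swing forward as they close: fully open they stand 13 mm farther back than shut.
Start: joints at [-1.418, 0.383, 0.044, 1.598, -0.018, 1.161, -0.05], TCP at [0.161, 0.63, 0.231] pointing down, gripper open.
Joint ranges: [-2.61, 2.61], [-0.41, 2.15], [-1.48, 1.57], [0, 2.5], [-1.57, 4.71], [0.05, 1.97], [-2.85, 2.85]. Speed limits (rad/s): [2.79, 2.79, 3.14, 3.14, 3.14, 3.14, 3.14].

## Interface

Orientations are given as a rotation vector (axis times angle).
In Python, from workcell import env gives the robot as it stands.
- The arm moves only by the shell command python3 -m creep 'ROWS' [FORCE]. ROWS is JSON, a list of rows, each an object with "rot": the turn, a rotation vector about the tool's x, y, z in rad, a list of three; "slide": the shift along the tool's x, y, z in mm, a list of three; "claw": the finger opening in mm, from 0 to 85.4. A call has 1 to 10 rows; each row shifts and turns the commanded pose from where the row before left it, along the tool's axes as they then stand; what a row does not reach is not made up. A row lasts 1/8 s, in which the tool goes at most 62.5 mm and 10.7 degrees, less where a joint would pass 70% of its speed; a pose out of reach is approached as far as the arm can. A call with a gripper value outside its range is refused whole. The fingers move at their own pace and stop on an object; FORCE is the grip in N (left out, the last holds). Time passes only in rows, so rows that do not move let the fingers close. It gives the time, the measured TCP pose, the force, the opening and the grip force at its end, in the units of the state.
- env.state(): the state, without advancing time (a new reading comes with each control period).
- env.read_camera(name): name is "scene" or "top" or "wrist"; returns the picture (420x560x3 uint8, red, green, blue); there is no depth.
- env.camera_model(name): a dict with "fx", "fy", "cx", "cy" (pixels), "world_to_cam" (4x4, takes a point from world to camera coordinates); the wrist camera has in their place "mount" (4x4, takes a point from camera to tool coordinates, whose origin is the TCP and whose axes are the flange's). Camera axes: x right, y down, z forward; pixel columns grow to the right and rows downward; lengths in m; the calibration is good to about 2 mm. A picture is of the moment at which its call begins: read the wrist's pose just before it. camera_model takes no time and is no camera call.
- env.job_done(): hands the job in; it is judged then, once.
The state is a dict: "clock": time; "q": joint angles; "joint_velocities": joint speeds; "joint_efforts": joint torques, N m; "tcp_pos": TCP position; "tool_rot": TCP orientation; "wrist_force": force on the tool from outside, world axes, zero at the start; "ft_torque": the same for the moment, N m; "opening": opening from 0.0 (shut) to 1.0 (fully open); "grasp_force": force on a finger pad.
Only numpy, scipy, OpenCV 4.12 (cv2) and the standard library are available. Lean on these libraries where they do the work, as an engineer would, in place of code of your own. Each camera call takes 0.05 s, during which the arm holds its last target. There are 200 camera calls.

## Working session

There is one attempt and no reset: what is moved stays moved. The work goes in short steps, Python scripts to look and compute and a shell command to move; the robot and the scene stay as the last step left them, time stands still between calls to the robot, and variables do not carry over. Pictures are saved under pics/ and viewed, at most 10 in all, crops included, and the job is handed in when it is done.

```bash
mkdir -p pics; ls; python3 - <<'E'
from workcell import env
import cv2,numpy as np
s=env.state();print({k:np.round(v,3).tolist() for k,v in s.items()})
ims=[env.read_camera(n) for n in("scene","top")]
for n,i in zip(("scene","top"),ims):
    cv2.imwrite(f"pics/{n}0.png",i[:,:,::-1])
    m=env.camera_model(n);print(n,m["fx"],m["fy"],m["cx"],m["cy"]);print(np.round(m["world_to_cam"],3).tolist())
E
```

```text
pics
{'clock': 0.0, 'q': [-1.418, 0.384, 0.044, 1.6, -0.018, 1.161, -0.05], 'joint_velocities': [0.001, -0.001, 0.0, -0.0, 0.0, 0.001, 0.0], 'joint_efforts': [-0.0, -43.345, 1.024, -24.951, 0.011, 0.011, 0.0], 'tcp_pos': [0.161, 0.629, 0.23], 'tool_rot': [-0.393, -3.117, 0.004], 'wrist_force': [0.426, -0.334, 0.421], 'ft_torque': [0.017, 0.017, 0.001], 'grasp_force': 0.0, 'opening': 1.0}
scene 381.24523646767045 381.24523646767045 288.14090852025873 208.2698121657655
[[-0.456, 0.89, 0.018, 0.231], [0.534, 0.29, -0.794, -0.113], [-0.712, -0.352, -0.607, 1.485], [0.0, 0.0, 0.0, 1.0]]
top 424.91255367426453 424.91255367426453 281.4320192053914 220.73114665406564
[[0.013, -1.0, 0.009, -0.017], [-0.991, -0.014, -0.134, 0.506], [0.134, -0.007, -0.991, 1.471], [0.0, 0.0, 0.0, 1.0]]
```

View pics/scene0.png

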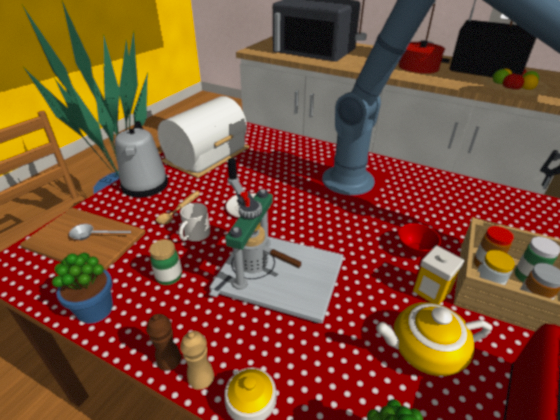

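View pics/top0.png

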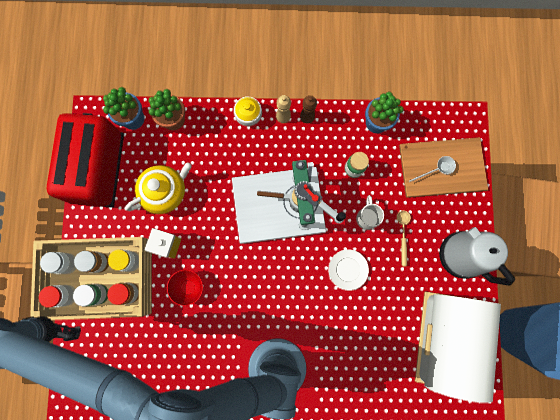

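Scene view: press at about (250,240), grip black at (235,170). Top view: plate corners near (232,178), (316,166), (325,233), (240,243), handle to the lower right with the grip near (340,217), pot handle pointing left (+y). Next: measure by ray casting.

```bash
cat > h.py <<'E'
from workcell import env
import cv2,numpy as np
from scipy.spatial.transform import Rotation as R
def cam(n,s=None):
    m=env.camera_model(n);K=np.array([[m["fx"],0,m["cx"]],[0,m["fy"],m["cy"]],[0,0,1]])
    if n=="wrist":
        T=np.eye(4);T[:3,:3]=R.from_rotvec(s["tool_rot"]).as_matrix();T[:3,3]=s["tcp_pos"]
        return K,np.linalg.inv(T@np.array(m["mount"]))
    return K,np.array(m["world_to_cam"])
def ray(n,p,s=None):
    K,W=cam(n,s);r=W[:3,:3].T@np.linalg.inv(K)@[p[0],p[1],1];return -W[:3,:3].T@W[:3,3],r
def onz(n,p,z,s=None):
    c,r=ray(n,p,s);return c+r*(z-c[2])/r[2]
def tri(p1,p2,n1="scene",n2="top"):
    c,r=ray(n1,p1);d,q=ray(n2,p2)
    a=np.linalg.lstsq(np.c_[r,-q],d-c,rcond=None)[0];P,Q=c+r*a[0],d+q*a[1];return (P+Q)/2,np.linalg.norm(P-Q)
def proj(n,P,s=None):
    K,W=cam(n,s);c=W[:3,:3]@np.asarray(P)+W[:3,3];return (K@c/c[2])[:2]
E
python3 - <<'E'
from h import *
t=cv2.imread("pics/top0.png");s=cv2.imread("pics/scene0.png")
h=cv2.cvtColor(t,cv2.COLOR_BGR2HSV)
g=np.zeros(h.shape[:2],np.uint8);g[150:235,280:325]=cv2.inRange(h,(60,60,30),(95,255,255))[150:235,280:325]
c=max(cv2.findContours(g,0,1)[0],key=cv2.contourArea);print("green",cv2.minAreaRect(c))
for p in cv2.boxPoints(cv2.minAreaRect(c)): print(onz("top",p,.207).round(4))
pl=np.zeros_like(g);pl[155:250,225:335]=cv2.inRange(h,(0,0,110),(180,45,255))[155:250,225:335]
pl=cv2.morphologyEx(pl,cv2.MORPH_OPEN,np.ones((9,9)));c=max(cv2.findContours(pl,0,1)[0],key=cv2.contourArea);r=cv2.minAreaRect(c);print("plate",r)
for p in cv2.boxPoints(r): print(onz("top",p,.03).round(4))
a=cv2.resize(t[150:250,220:360],None,fx=5,fy=5,interpolation=2)
b=cv2.resize(s[140:320,200:350],None,fx=4,fy=500/180,interpolation=2)
b=cv2.resize(s[150:225,210:290],None,fx=6.66,fy=6.66,interpolation=2)
cv2.imwrite("pics/c1.png",cv2.vconcat([cv2.resize(t[155:235,270:370],(500,400),interpolation=2)]))
cv2.imwrite("pics/c1.png",np.hstack([cv2.resize(t[160:230,280:350],(400,400),interpolation=2),cv2.resize(s[150:220,215:285],(400,400),interpolation=2)]))
E
```

```text
green ((305.376953125, 210.01541137695312), (27.907814025878906, 14.884167671203613), 82.87498474121094)
[ 0.5589 -0.0547  0.207 ]
[ 0.5656 -0.1013  0.207 ]
[ 0.4775 -0.1125  0.207 ]
[ 0.471  -0.0663  0.207 ]
plate ((267.0245056152344, 206.18545532226562), (66.29222869873047, 64.42167663574219), 82.47618103027344)
[0.6611 0.1743 0.03  ]
[ 0.6958 -0.0552  0.03  ]
[ 0.4577 -0.0881  0.03  ]
[0.4247 0.1368 0.03  ]
```

View pics/c1.png

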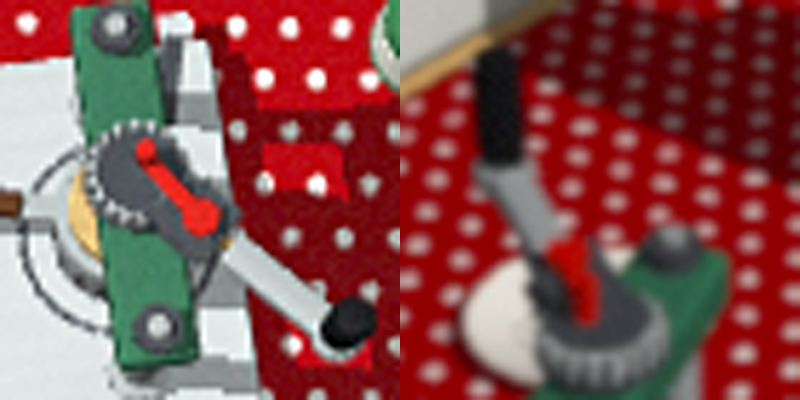

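Crop (left top view, right scene view): bolts at (117,25) and (158,325), lever post (147,150), pivot (203,215), grip top about (352,315); scene: grip top (500,58), post top (568,250).

```bash
python3 - <<'E'
from h import *
T=lambda u,v:(280-.4+u/5.714,160-.4+v/5.714)
S=lambda u,v:(215-.4+(u-400)/5.714,150-.4+v/5.714)
b=[onz("top",T(*p),.213) for p in((117,25),(158,325))];m=(b[0]+b[1])/2;d=b[1]-b[0];print("bolts",b,m,np.linalg.norm(d[:2]))
x=np.array([-d[1],d[0]]);x/=np.linalg.norm(x);print("xdir",x,np.degrees(np.arctan2(x[1],x[0])))
for n,p,q in(("griptop",(355,312),(500,55)),("post",(147,148),(568,245))):print(n,tri(S(*q),T(*p)))
g=onz("top",T(355,312),.293);print(g,(g-m)[:2],np.linalg.norm((g-m)[:2]))
P=np.array([.578,-.077]);
for n,p,z in (("post",(147,148),.26),("pivot",(203,215),.24),("headrim",(135,172),.23)): print(n,onz("top",T(*p),z))
print("jar",onz("top",(357,163),.11),"mug",onz("top",(371,215),.09),"saucer",onz("top",(348,269),.016),"teapot",onz("top",(160,190),.15))
E
```

```text
bolts [array([ 0.66489604, -0.06562058,  0.213     ]), array([ 0.49671627, -0.08928984,  0.213     ])] [ 0.58080615 -0.07745521  0.213     ] 0.16983718516265373
xdir [ 0.13936441 -0.99024116] -81.98893101434655
griptop (array([ 0.49286749, -0.18393439,  0.28811827]), np.float64(0.004332746400619931))
post (array([ 0.5848037 , -0.08236434,  0.26881453]), np.float64(0.007228304173325734))
[ 0.49322512 -0.18511636  0.293     ] [-0.08758104 -0.10766115] 0.13878530749509663
post [ 0.58495311 -0.07973553  0.26      ]
pivot [ 0.55300388 -0.11139661  0.24      ]
headrim [ 0.57817479 -0.07517534  0.23      ]
jar [ 0.69968567 -0.26610907  0.11      ] mug [ 0.523028   -0.31592139  0.09      ] saucer [ 0.34000979 -0.247847    0.016     ] teapot [0.58693936 0.39171887 0.15      ]
```

Axis ≈ (0.580, -0.077), press yaw ≈ -82°, crank ≈ -47°. These fit the given sizes (bolts 170 mm apart, grip radius 139 mm). First raise and turn the tool so that tool x = press -x and tool y = press +y.

```bash
python3 -m creep '[{"rot":[0,0,0.168],"slide":[0,0,-22],"claw":0},{"rot":[0,0,0.168],"slide":[0,0,-22],"claw":0},{"rot":[0,0,0.168],"slide":[0,0,-22],"claw":0},{"rot":[0,0,0.168],"slide":[0,0,-22],"claw":0},{"rot":[0,0,0.168],"slide":[0,0,-22],"claw":0},{"rot":[0,0,0.168],"slide":[0,0,-22],"claw":0},{"rot":[0,0,0.168],"slide":[0,0,-22],"claw":0}]'
python3 - <<'E'
from h import *
s=env.state();M=R.from_rotvec(s["tool_rot"]).as_matrix();print(M.round(3),s["q"],s["tcp_pos"])
print(M.T@(np.array([.58,-.077,.38])-s["tcp_pos"])*1000)
print(env.camera_model("wrist"))
E
```

```text
clock: 0.98
tcp_pos: [0.1611, 0.6293, 0.3851]
tool_rot: [2.062, 2.369, -0.002]
wrist_force: [0.1, -0.3, 0.7]
opening: 0.002
grasp_force: 0.0
[[-0.138  0.99  -0.   ]
 [ 0.99   0.138 -0.002]
 [-0.001 -0.001 -1.   ]] [-1.56170004  0.30199596  0.23205217  1.39994676 -0.06893054  1.44915916
 -1.19277606] [0.16114529 0.62925064 0.38512011]
[-757.31765901  317.31442359    6.07963443]
{'fx': 293.12472566757066, 'fy': 293.12472566757066, 'cx': 278.49429335741337, 'cy': 207.19060009499395, 'mount': array([[ 2.00063945e-04, -9.64121840e-01, -2.65460048e-01,
         6.76003432e-02],
       [ 9.99999915e-01,  2.88949368e-04, -2.95782620e-04,
        -7.08774586e-04],
       [ 3.61874997e-04, -2.65459966e-01,  9.64121816e-01,
        -1.43068099e-01],
       [ 0.00000000e+00,  0.00000000e+00,  0.00000000e+00,
         1.00000000e+00]])}
```

```bash
python3 -m creep '[{"rot":[0,0,0],"slide":[-54,22.6,0],"claw":0},{"rot":[0,0,0],"slide":[-54,22.6,0],"claw":0},{"rot":[0,0,0],"slide":[-54,22.6,0],"claw":0},{"rot":[0,0,0],"slide":[-54,22.6,0],"claw":0},{"rot":[0,0,0],"slide":[-54,22.6,0],"claw":0},{"rot":[0,0,0],"slide":[-54,22.6,0],"claw":0},{"rot":[0,0,0],"slide":[-54,22.6,0],"claw":0},{"rot":[0,0,0],"slide":[-54,22.6,0],"claw":0},{"rot":[0,0,0],"slide":[-54,22.6,0],"claw":0},{"rot":[0,0,0],"slide":[-54,22.6,0],"claw":0}]'
python3 -m creep '[{"rot":[0,0,0],"slide":[-54,23,0],"claw":0},{"rot":[0,0,0],"slide":[-54,23,0],"claw":0},{"rot":[0,0,0],"slide":[-54,23,0],"claw":0},{"rot":[0,0,0],"slide":[-15,23,0],"claw":0},{"rot":[0,0,0],"slide":[0,0,0],"claw":0},{"rot":[0,0,0],"slide":[0,0,0],"claw":0}]'
python3 - <<'E'
from h import *
s=env.state();i=env.read_camera("wrist");cv2.imwrite("pics/w1.png",i[:,:,::-1]);print(s["tcp_pos"],s["q"],proj("wrist",[.58,-.077,.24],s))
np.save("w1.npy",np.r_[s["tcp_pos"],s["tool_rot"]])
E
```

```text
clock: 2.22
tcp_pos: [0.4628, 0.1258, 0.3849]
tool_rot: [-2.055, -2.375, -0.0]
wrist_force: [1.1, 0.1, -0.5]
opening: 0.0
grasp_force: 0.0
clock: 2.98
tcp_pos: [0.5782, -0.0334, 0.3846]
tool_rot: [-2.054, -2.375, 0.002]
wrist_force: [-0.4, 0.7, -0.3]
opening: -0.003
grasp_force: 0.0
[ 0.57823146 -0.03339691  0.38460231] [-0.84128416  0.21858876  0.98358141  1.60052831 -0.18352291  1.42303846
  0.30382495] [275.15459139 236.55273038]
```

View pics/w1.png

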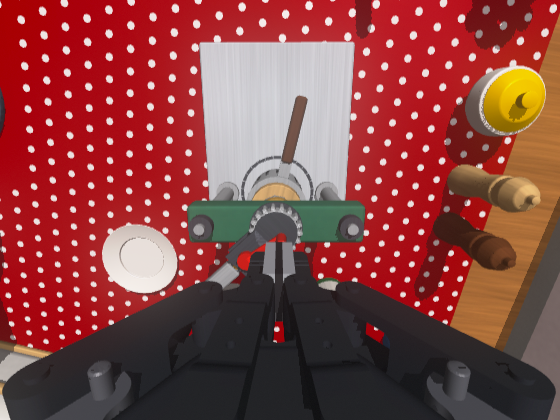

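Wrist view: up = press front, right = press +y; head centre about (276,225), bolts at (200,229) and (353,229), consistent with the calibration; the fingers hide the lever. Go beside the post, on its pushing side, and look again.

```bash
python3 -m creep '[{"rot":[0,0,0],"slide":[-39,14,0],"claw":0},{"rot":[0,0,0],"slide":[-38,15,30],"claw":0},{"rot":[0,0,0],"slide":[0,0,50],"claw":0},{"rot":[0,0,0],"slide":[0,0,0],"claw":0},{"rot":[0,0,0],"slide":[0,0,0],"claw":0}]'
python3 - <<'E'
from h import *
s=env.state();i=env.read_camera("wrist");cv2.imwrite("pics/w2.png",cv2.resize(i[150:360,190:430,::-1],None,fx=2.5,fy=2.5,interpolation=2));print(s["tcp_pos"])
np.save("w2.npy",np.r_[s["tcp_pos"],s["tool_rot"]])
for P in([.58,-.077,.24],[.5915,-.084,.265],[.613,-.084,.265]):print(P,(proj("wrist",P,s)-[190,150])*2.5)
b=[onz("wrist",p,.213,dict(zip(["tcp_pos","tool_rot"],np.split(np.load("w1.npy"),2)))) for p in((200,228),(353,228))];print(b,(b[0]+b[1])/2)
E
```

```text
clock: 3.65
tcp_pos: [0.6194, -0.1047, 0.3071]
tool_rot: [2.052, 2.378, 0.003]
wrist_force: [0.9, -0.0, 0.3]
opening: 0.004
grasp_force: 0.0
[ 0.61939279 -0.10470421  0.30705634]
[0.58, -0.077, 0.24] [102.51738041  65.00369757]
[0.5915, -0.084, 0.265] [129.01156531 113.61054196]
[0.613, -0.084, 0.265] [211.13452309 125.36852402]
[array([ 0.495166  , -0.08952806,  0.213     ]), array([ 0.66706855, -0.06425206,  0.213     ])] [ 0.58111728 -0.07689006  0.213     ]
```

View pics/w2.png

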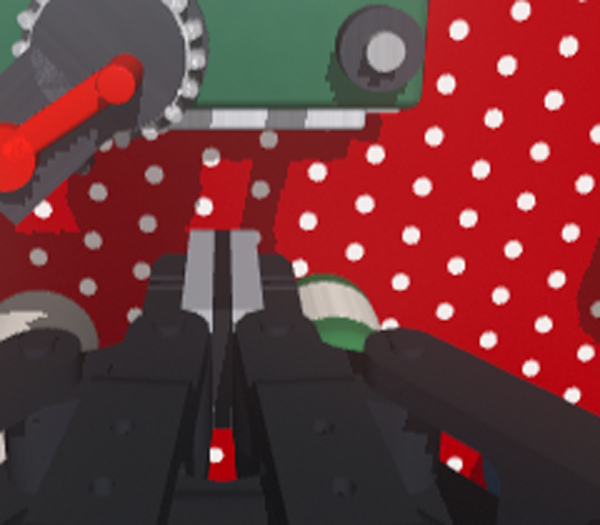

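Crop: red post top at (118,85), pivot (12,160), closed fingertips at (225,232): finger is clear behind and to the +y side of the post. Triangulate the post's height with the top view, and get the head's top too.

```bash
python3 - <<'E'
from h import *
s=dict(zip(["tcp_pos","tool_rot"],np.split(np.load("w2.npy"),2)))
W=lambda u,v:(190+u/2.5-.3,150+v/2.5-.3)
T=lambda u,v:(279.6+u/5.714,159.6+v/5.714);S=lambda u,v:(214.6+(u-400)/5.714,149.6+v/5.714)
def multi(L):
    A=np.zeros((3,3));b=np.zeros(3);rs=[]
    for n,p in L:
        c,r=ray(n,p,s);r/=np.linalg.norm(r);Q=np.eye(3)-np.outer(r,r);A+=Q;b+=Q@c;rs.append((c,Q))
    x=np.linalg.solve(A,b);return x.round(4),[np.linalg.norm(Q@(x-c)).round(4) for c,Q in rs]
A=np.array([.5805,-.077]);X=np.array([.139,-.99]);Y=np.array([.99,.139])
for L in([("wrist",W(118,85)),("top",T(147,148))],[("wrist",W(118,85)),("scene",S(570,245))],[("wrist",W(118,85)),("top",T(147,148)),("scene",S(570,245))]):
    x,r=multi(L);print(x,r)
for z in(.255,.265,.27):
    p=onz("wrist",W(118,85),z,s);d=p[:2]-A;print(z,p.round(4),"press",d@X,d@Y)
d=np.array(s["tcp_pos"])[:2]-A;print("tcp",d@X,d@Y)
E
```

```text
[ 0.5864 -0.0798  0.2525] [np.float64(0.0005), np.float64(0.0005)]
[ 0.5902 -0.0779  0.2738] [np.float64(0.0034), np.float64(0.0034)]
[ 0.5862 -0.0797  0.269 ] [np.float64(0.0041), np.float64(0.0032), np.float64(0.0046)]
0.255 [ 0.5865 -0.0789  0.255 ] press 0.0026734052756046817 0.00569744347127973
0.265 [ 0.5876 -0.0768  0.265 ] press 0.0007613410101324231 0.007103068634231162
0.27 [ 0.5882 -0.0757  0.27  ] press -0.0001946911226037133 0.007805881215706879
tcp 0.03283326191522852 0.03465297569652959
```

```bash
python3 -m creep '[{"rot":[0,0,0],"slide":[0,0,30],"claw":0},{"rot":[0,0,0],"slide":[0,0,26],"claw":0},{"rot":[0,0,0],"slide":[6,-6,0],"claw":0},{"rot":[0,0,0],"slide":[5,-5,0],"claw":0},{"rot":[0,0,0],"slide":[3,-4,0],"claw":0},{"rot":[0,0,0],"slide":[2,-2,0],"claw":0}]'
python3 -m creep '[{"rot":[0,0,0],"slide":[2,-2,0],"claw":0},{"rot":[0,0,0],"slide":[2,-2,0],"claw":0},{"rot":[0,0,0],"slide":[0,0,0],"claw":0}]'
python3 - <<'E'
from h import *
s=env.state();i=env.read_camera("wrist");cv2.imwrite("pics/w3.png",cv2.resize(i[130:340,170:410,::-1],None,fx=2.5,fy=2.5,interpolation=2))
d=np.array(s["tcp_pos"])[:2]-[.5805,-.077];print("tcp",d@[.139,-.99],d@[.99,.139],s["tcp_pos"][2],s["wrist_force"])
E
```

```text
clock: 4.45
tcp_pos: [0.5999, -0.0927, 0.2505]
tool_rot: [2.055, 2.375, 0.003]
wrist_force: [0.2, -0.7, 0.4]
opening: 0.002
grasp_force: 0.0
clock: 4.82
tcp_pos: [0.5949, -0.0894, 0.2493]
tool_rot: [-2.056, -2.375, 0.0]
wrist_force: [0.1, -0.5, 0.0]
opening: -0.003
grasp_force: 0.2
tcp 0.01430985827256327 0.012497729368581071 0.24926273141276692 [ 0.13879003 -0.51928011  0.02395964]
```

View pics/w3.png

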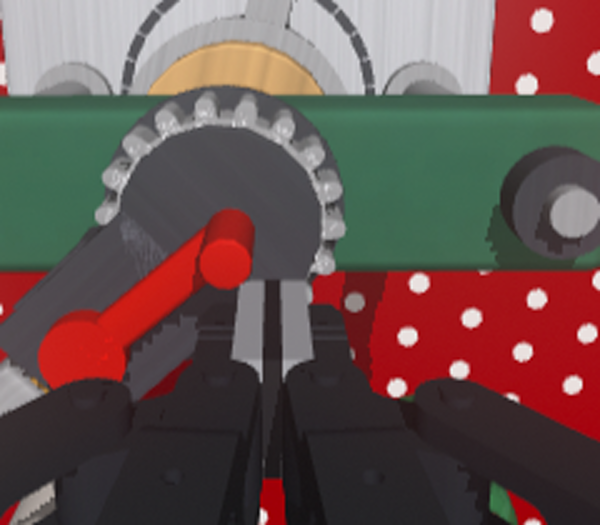

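Crop: fingertips at (272,282) right next to the post (top at (228,262)); no contact yet. Push on.

```bash
for i in 1; do python3 -m creep '[{"rot":[0,0,0],"slide":[2,-2,0],"claw":0},{"rot":[0,0,0],"slide":[2,-2,0],"claw":0},{"rot":[0,0,0],"slide":[1.5,-1.5,0],"claw":0}]'; done
python3 -m creep '[{"rot":[0,0,0],"slide":[1.5,-1.5,0],"claw":0},{"rot":[0,0,0],"slide":[1.5,-1.5,0],"claw":0},{"rot":[0,0,0],"slide":[0,0,0],"claw":0}]'
python3 -m creep '[{"rot":[0,0,0],"slide":[1.5,-1.5,0],"claw":0},{"rot":[0,0,0],"slide":[1.5,-1.5,0],"claw":0},{"rot":[0,0,0],"slide":[0,0,0],"claw":0}]'
python3 - <<'E'
from h import *
s=env.state();i=env.read_camera("wrist");cv2.imwrite("pics/w4.png",cv2.resize(i[130:340,170:410,::-1],None,fx=2.5,fy=2.5,interpolation=2))
d=np.array(s["tcp_pos"])[:2]-[.5805,-.077];print("tcp",d@[.139,-.99],d@[.99,.139],s["tcp_pos"][2],s["wrist_force"])
h=cv2.cvtColor(i,cv2.COLOR_RGB2HSV);m=cv2.inRange(h,(0,200,160),(6,255,255));c=m[130:340,170:410]
n,l,st,ce=cv2.connectedComponentsWithStats(c);print([(a[:4].tolist(),a[4]) for a in st if a[4]>100])
E
```

```text
clock: 5.25
tcp_pos: [0.5884, -0.0847, 0.249]
tool_rot: [-2.055, -2.375, 0.001]
wrist_force: [-0.6, -0.2, -0.5]
opening: 0.004
grasp_force: 0.4
clock: 5.62
tcp_pos: [0.5866, -0.0835, 0.2496]
tool_rot: [2.054, 2.371, 0.001]
wrist_force: [4.2, -2.8, -3.0]
opening: -0.0
grasp_force: 2.5
clock: 6.0
tcp_pos: [0.5822, -0.0802, 0.2497]
tool_rot: [2.055, 2.375, 0.0]
wrist_force: [2.7, -1.6, -0.5]
opening: -0.0
grasp_force: 1.3
tcp 0.0033864487244702375 0.001266556205250806 0.24965067822822085 [ 2.71967724 -1.60810028 -0.52761817]
[([0, 0, 240, 210], np.int32(48970)), ([35, 92, 65, 69], np.int32(1219))]
```

View pics/w4.png

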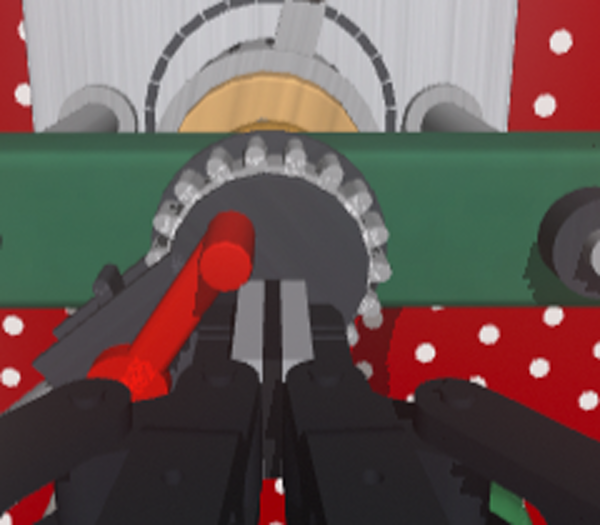

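The lever is turning with the finger (post top at (228,262), now moved left relative to the head); carry on.

```bash
python3 -m creep '[{"rot":[0,0,0],"slide":[1.5,-1.5,0],"claw":0},{"rot":[0,0,0],"slide":[1.5,-1.5,0],"claw":0},{"rot":[0,0,0],"slide":[0,0,0],"claw":0}]'
python3 -m creep '[{"rot":[0,0,0],"slide":[1.5,-1.5,0],"claw":0},{"rot":[0,0,0],"slide":[1.5,-1.5,0],"claw":0},{"rot":[0,0,0],"slide":[0,0,0],"claw":0}]'
python3 -m creep '[{"rot":[0,0,0],"slide":[1.5,-1.5,0],"claw":0},{"rot":[0,0,0],"slide":[0,0,0],"claw":0}]'
python3 - <<'E'
from h import *
s=env.state();i=env.read_camera("wrist");cv2.imwrite("pics/w5.png",cv2.resize(i[130:340,170:410,::-1],None,fx=2.5,fy=2.5,interpolation=2))
d=np.array(s["tcp_pos"])[:2]-[.5805,-.077];print("tcp",d@[.139,-.99],d@[.99,.139],s["tcp_pos"][2],s["wrist_force"])
E
```

```text
clock: 6.42
tcp_pos: [0.5813, -0.0796, 0.2502]
tool_rot: [2.052, 2.368, 0.003]
wrist_force: [7.8, -5.7, -2.9]
opening: 0.002
grasp_force: 4.5
clock: 6.8
tcp_pos: [0.5806, -0.0791, 0.2508]
tool_rot: [2.047, 2.36, 0.005]
wrist_force: [13.3, -7.6, -7.9]
opening: -0.0
grasp_force: 7.4
clock: 7.05
tcp_pos: [0.5802, -0.0789, 0.2511]
tool_rot: [2.045, 2.356, 0.006]
wrist_force: [16.9, -9.4, -9.2]
opening: -0.0
grasp_force: 8.9
tcp 0.0018418455183453043 -0.0005785408980365725 0.2510972653967227 [16.87727304 -9.44606485 -9.1993959 ]
```

View pics/w5.png

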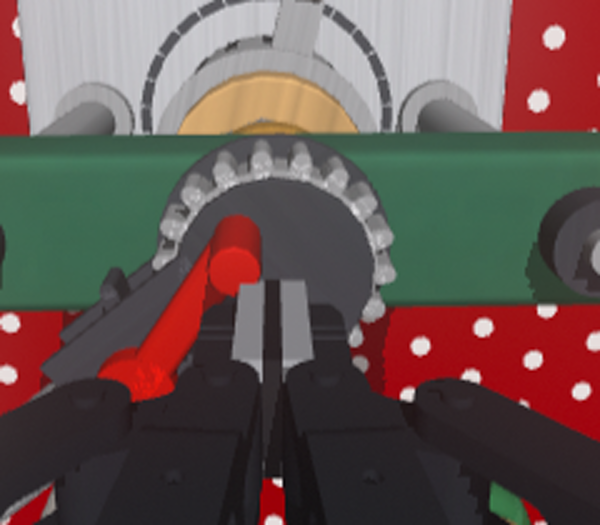

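The force (19 N) shows the lever is at its end; the post now lies on the other side of the pivot–axis line. Back away and check, rising clear.

```bash
python3 -m creep '[{"rot":[0,0,0],"slide":[-12,12,0],"claw":0},{"rot":[0,0,0],"slide":[-16,16,0],"claw":0},{"rot":[0,0,0],"slide":[-10,0,-40],"claw":50},{"rot":[0,0,0],"slide":[0,0,-40],"claw":50},{"rot":[0,0,0],"slide":[0,0,0],"claw":50},{"rot":[0,0,0],"slide":[0,0,0],"claw":50}]'
python3 - <<'E'
from h import *
s=env.state();i=env.read_camera("wrist");t=env.read_camera("top")
cv2.imwrite("pics/w6.png",np.hstack([cv2.resize(i[100:340,130:370,::-1],(400,400),interpolation=2),cv2.resize(t[160:230,280:350,::-1],(400,400),interpolation=2)]))
np.save("w6.npy",np.r_[s["tcp_pos"],s["tool_rot"]])
d=np.array(s["tcp_pos"])[:2]-[.5805,-.077];print("tcp",d@[.139,-.99],d@[.99,.139],s["tcp_pos"][2],s["wrist_force"])
E
```

```text
clock: 7.85
tcp_pos: [0.6058, -0.1058, 0.3284]
tool_rot: [-2.053, -2.374, 0.0]
wrist_force: [0.4, -0.1, -0.4]
opening: 0.585
grasp_force: 0.0
tcp 0.03206424524227073 0.021008738839317174 0.32841320906605376 [ 0.40567277 -0.13441093 -0.38463713]
```

View pics/w6.png

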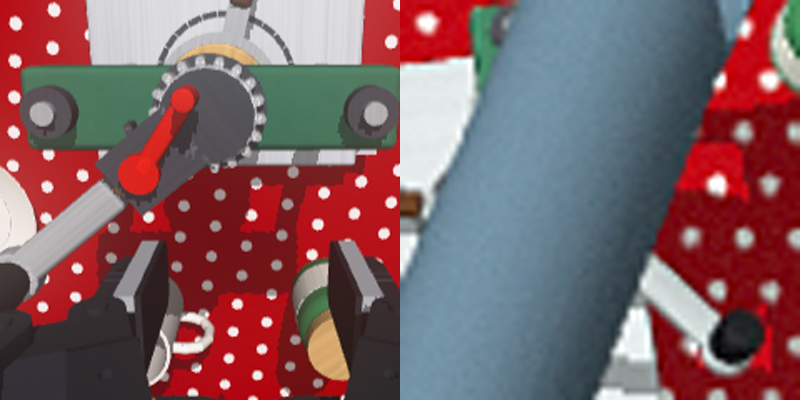

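Left crop: post (182,98) is now on the upper-left of the pivot (140,175)–head centre (208,112) line: release side. The grip top in the top view is now near (343,328) of its crop, i.e. the crank moved a few degrees clockwise. Compute the way to the grip.

```bash
python3 - <<'E'
from h import *
s=env.state();A=np.array([.5805,-.077]);X=np.array([.139,-.99]);Y=np.array([.99,.139])
T=lambda u,v:(279.6+u/5.714,159.6+v/5.714)
for u,v in((343,328),(355,312)):
    g=onz("top",T(u,v),.293)[:2]-A;p=np.array([g@X,g@Y]);print(p,np.hypot(*p),np.degrees(np.arctan2(p[1],p[0])))
a=np.radians(-52);w=dict(zip(["tcp_pos","tool_rot"],np.split(np.load("w6.npy"),2)))
for a in(-47,-52,-57):
    a=np.radians(a);P=A+.14*(np.cos(a)*X+np.sin(a)*Y);t=(proj("wrist",[*P,.293],w)-[130,100])/.6;b=(proj("wrist",[*(A+.1*(np.cos(a)*X+np.sin(a)*Y)),.233],w)-[130,100])/.6;print(P,t,b)
E
```

```text
[ 0.08758039 -0.10888323] 0.1397350386654437 -51.18848779967255
[ 0.09490399 -0.10143031] 0.1389059949151601 -46.90385887876111
[ 0.49240607 -0.18575712] [-42.76479938 363.52877438] [ 70.41023898 247.60935389]
[ 0.48326248 -0.17766537] [-65.05215431 344.21042038] [ 58.45815038 235.79324307]
[ 0.47485893 -0.1688075 ] [-86.12455511 323.03197445] [ 47.4027369  222.97481732]
```

```bash
python3 -m creep '[{"rot":[0,0,0],"slide":[-18,-43,0],"claw":55},{"rot":[0,0,0],"slide":[-18,-43,0],"claw":55},{"rot":[0,0,0],"slide":[-19,-44,0],"claw":55},{"rot":[0,0,0],"slide":[0,0,0],"claw":55},{"rot":[0,0,0],"slide":[0,0,10],"claw":55}]'
python3 - <<'E'
from h import *
s=env.state();i=env.read_camera("wrist");cv2.imwrite("pics/w7.png",cv2.resize(i[130:400,130:430,::-1],None,fx=2,fy=2,interpolation=2))
d=np.array(s["tcp_pos"])[:2]-[.5805,-.077];print("tcp",d@[.139,-.99],d@[.99,.139],s["tcp_pos"][2],s["wrist_force"])
E
```

```text
clock: 8.57
tcp_pos: [0.4863, -0.1792, 0.3189]
tool_rot: [-2.054, -2.376, -0.003]
wrist_force: [-0.6, -0.7, 0.5]
opening: 0.643
grasp_force: 0.0
tcp 0.08805625618010436 -0.10749215799168689 0.3189246772304523 [-0.57744699 -0.68072748  0.46785942]
```

View pics/w7.png

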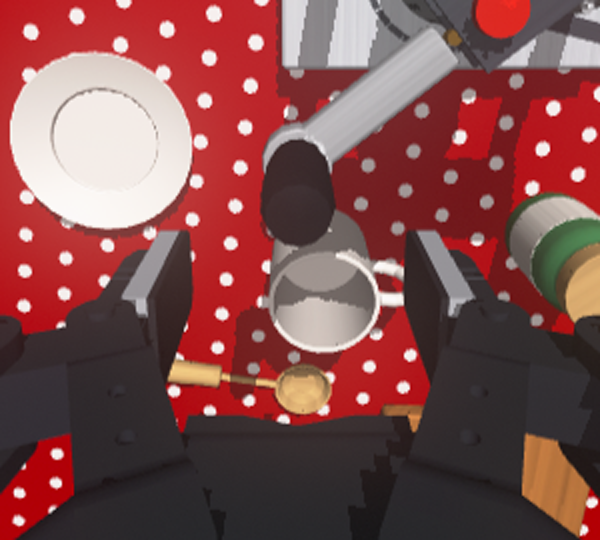

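Crop: grip (top face at about (298,215)) is centred between the fingers; check its fore-aft offset.

```bash
python3 - <<'E'
from h import *
s=env.state();p=onz("wrist",(130+149,130+107),.293,s);print(R.from_rotvec(s["tool_rot"]).as_matrix().T@(p-s["tcp_pos"])*1000)
d=p[:2]-[.5805,-.077];print(d@[.139,-.99],d@[.99,.139],np.hypot(*d))
E
```

```text
[ 2.77783932 -0.44689247 24.06810314]
0.08427677431060616 -0.10860134628935522 0.13750554427227962
```

```bash
python3 -m creep '[{"rot":[0,0,0],"slide":[2,0,36],"claw":50},{"rot":[0,0,0],"slide":[0,0,34],"claw":50},{"rot":[0,0,0],"slide":[0,0,0],"claw":20},{"rot":[0,0,0],"slide":[0,0,0],"claw":20},{"rot":[0,0,0],"slide":[0,0,0],"claw":20},{"rot":[0,0,0],"slide":[0,0,0],"claw":20},{"rot":[0,0,0],"slide":[0,0,0],"claw":20}]' 40
python3 - <<'E'
from h import *
s=env.state()
d=np.array(s["tcp_pos"])[:2]-[.5805,-.077];p=np.array([d@[.139,-.99],d@[.99,.139]]);print(p,np.hypot(*p),np.degrees(np.arctan2(p[1],p[0])),s["opening"]*85.4,s["q"])
th0=-51.5;c=.14*np.array([1,0])
f=lambda a:140*np.array([np.cos(np.radians(a)),np.sin(np.radians(a))])
for a in range(-160,190,10):
    e=f(a)-f(a-10);print(a-10,"->",a,"slide ccw",(-e[0]).round(1),e[1].round(1),end=" | ")
E
```

```text
clock: 9.5
tcp_pos: [0.4853, -0.1769, 0.2485]
tool_rot: [-2.054, -2.375, -0.001]
wrist_force: [3.3, 2.7, -14.2]
opening: 0.272
grasp_force: 39.9
[ 0.08567652 -0.10817759] 0.13799585683805854 -51.620816925973116 23.212439208715036 [-0.70358554  0.17610176  1.08408682  1.93222868 -0.1730409   1.13342575
  0.59309125]
-170 -> -160 slide ccw -6.3 -23.6 | -160 -> -150 slide ccw -10.3 -22.1 | -150 -> -140 slide ccw -14.0 -20.0 | -140 -> -130 slide ccw -17.3 -17.3 | -130 -> -120 slide ccw -20.0 -14.0 | -120 -> -110 slide ccw -22.1 -10.3 | -110 -> -100 slide ccw -23.6 -6.3 | -100 -> -90 slide ccw -24.3 -2.1 | -90 -> -80 slide ccw -24.3 2.1 | -80 -> -70 slide ccw -23.6 6.3 | -70 -> -60 slide ccw -22.1 10.3 | -60 -> -50 slide ccw -20.0 14.0 | -50 -> -40 slide ccw -17.3 17.3 | -40 -> -30 slide ccw -14.0 20.0 | -30 -> -20 slide ccw -10.3 22.1 | -20 -> -10 slide ccw -6.3 23.6 | -10 -> 0 slide ccw -2.1 24.3 | 0 -> 10 slide ccw 2.1 24.3 | 10 -> 20 slide ccw 6.3 23.6 | 20 -> 30 slide ccw 10.3 22.1 | 30 -> 40 slide ccw 14.0 20.0 | 40 -> 50 slide ccw 17.3 17.3 | 50 -> 60 slide ccw 20.0 14.0 | 60 -> 70 slide ccw 22.1 10.3 | 70 -> 80 slide ccw 23.6 6.3 | 80 -> 90 slide ccw 24.3 2.1 | 90 -> 100 slide ccw 24.3 -2.1 | 100 -> 110 slide ccw 23.6 -6.3 | 110 -> 120 slide ccw 22.1 -10.3 | 120 -> 130 slide ccw 20.0 -14.0 | 130 -> 140 slide ccw 17.3 -17.3 | 140 -> 150 slide ccw 14.0 -20.0 | 150 -> 160 slide ccw 10.3 -22.1 | 160 -> 170 slide ccw 6.3 -23.6 | 170 -> 180 slide ccw 2.1 -24.3 |
```

Gripped (23–25 mm). Swing back clockwise, gently at first.

```bash
python3 -m creep '[{"rot":[0,0,0],"slide":[4,-3,1],"claw":20},{"rot":[0,0,0],"slide":[10,-6.5,0],"claw":20},{"rot":[0,0,0],"slide":[10.5,-6,0],"claw":20},{"rot":[0,0,0],"slide":[11,-5,0],"claw":20},{"rot":[0,0,0],"slide":[11.5,-4,0],"claw":20},{"rot":[0,0,0],"slide":[0,0,0],"claw":20}]'
python3 - <<'E'
from h import *
s=env.state()
d=np.array(s["tcp_pos"])[:2]-[.5805,-.077];p=np.array([d@[.139,-.99],d@[.99,.139]]);print(p,np.hypot(*p),np.degrees(np.arctan2(p[1],p[0])),s["wrist_force"],s["ft_torque"])
E
```

```text
clock: 10.25
tcp_pos: [0.4543, -0.1348, 0.2485]
tool_rot: [-2.054, -2.376, -0.003]
wrist_force: [1.5, 1.6, -10.6]
opening: 0.268
grasp_force: 41.2
[ 0.03965261 -0.13300548] 0.13879043907627775 -73.39922677086017 [  1.50113244   1.62143198 -10.55298145] [ 0.30820073 -0.3136312   0.01249711]
```

```bash
python3 -m creep '[{"rot":[0,0,0],"slide":[15.4,-4.5,1],"claw":20},{"rot":[0,0,0],"slide":[24.3,-2.1,1],"claw":20},{"rot":[0,0,0],"slide":[24.3,2.1,0],"claw":20},{"rot":[0,0,0],"slide":[23.6,6.3,0],"claw":20},{"rot":[0,0,0],"slide":[22.1,10.3,0],"claw":20},{"rot":[0,0,0],"slide":[20,14,0],"claw":20},{"rot":[0,0,0],"slide":[17.3,17.3,0],"claw":20},{"rot":[0,0,0],"slide":[14,20,0],"claw":20},{"rot":[0,0,0],"slide":[0,0,0],"claw":20}]'
cat > st.py <<'E'
from h import *
s=env.state();A=np.array([.5805,-.077])
d=np.array(s["tcp_pos"])[:2]-A;p=np.array([d@[.139,-.99],d@[.99,.139]]);r=np.hypot(*p);f=np.array(s["wrist_force"])
F=np.array([f[:2]@[.139,-.99],f[:2]@[.99,.139]]);n=p/r
print("press xy",(p*1e3).round(1),"r",(r*1e3).round(1),"ang",np.degrees(np.arctan2(p[1],p[0])).round(1),"z",s["tcp_pos"][2].round(4),"Frad",(F@n).round(1),"Ftan ccw",(F@[-n[1],n[0]]).round(1),"Fz",f[2].round(1),"t",s["clock"])
E
python3 st.py
```

```text
clock: 11.38
tcp_pos: [0.4958, 0.037, 0.2483]
tool_rot: [-2.051, -2.377, -0.003]
wrist_force: [-4.6, 7.1, 1.2]
opening: 0.273
grasp_force: 42.2
press xy [-124.7  -68. ] r 142.0 ang -151.4 z 0.2483 Frad 8.4 Ftan ccw -0.6 Fz 1.2 t 11.375
```

Free-wheels (tangential about 0). The radial force suggests the effective centre is about 3 mm further to the front; updating it. Now the driving stroke.

```bash
sed -i 's/A=np.array(\[.5805,-.077\])/A=np.array([.580,-.0737])/' st.py; python3 -m creep '[{"rot":[0,0,0],"slide":[-14,-20,0],"claw":20},{"rot":[0,0,0],"slide":[-17.3,-17.3,0],"claw":20},{"rot":[0,0,0],"slide":[-20,-14,-0.3],"claw":20},{"rot":[0,0,0],"slide":[-22.1,-10.3,-0.3],"claw":20},{"rot":[0,0,0],"slide":[-23.6,-6.3,-0.3],"claw":20},{"rot":[0,0,0],"slide":[-24.3,-2.1,-0.3],"claw":20},{"rot":[0,0,0],"slide":[-24.3,2.1,-0.3],"claw":20},{"rot":[0,0,0],"slide":[-23.6,6.3,-0.3],"claw":20},{"rot":[0,0,0],"slide":[-22.1,10.3,-0.3],"claw":20}]'; python3 st.py
```

```text
clock: 12.5
tcp_pos: [0.4723, -0.1632, 0.2512]
tool_rot: [-2.054, -2.375, -0.007]
wrist_force: [-2.1, 7.4, 3.1]
opening: 0.269
grasp_force: 42.4
press xy [  73.6 -119.1] r 140.0 ang -58.3 z 0.2512 Frad -3.1 Ftan ccw -7.0 Fz 3.1 t 12.5
```

```bash
python3 -m creep '[{"rot":[0,0,0],"slide":[-20,14,-0.3],"claw":20},{"rot":[0,0,0],"slide":[-17.3,17.3,-0.3],"claw":20},{"rot":[0,0,0],"slide":[-14,20,-0.3],"claw":20},{"rot":[0,0,0],"slide":[-10.3,22.1,-0.3],"claw":20},{"rot":[0,0,0],"slide":[-6.3,23.6,-0.3],"claw":20},{"rot":[0,0,0],"slide":[0,0,0],"claw":20}]'; python3 st.py
```

```text
clock: 13.25
tcp_pos: [0.58, -0.2144, 0.253]
tool_rot: [-2.049, -2.38, -0.004]
wrist_force: [-3.0, 7.8, 4.8]
opening: 0.266
grasp_force: 42.5
press xy [139.3 -19.5] r 140.7 ang -8.0 z 0.253 Frad -7.8 Ftan ccw -3.0 Fz 4.8 t 13.25
```

```bash
python3 -m creep '[{"rot":[0,0,0],"slide":[1,9.7,-0.1],"claw":20},{"rot":[0,0,0],"slide":[0.5,9.7,-0.1],"claw":20}]'; python3 st.py;  python3 -m creep '[{"rot":[0,0,0],"slide":[0.5,9.7,-0.1],"claw":20},{"rot":[0,0,0],"slide":[1,9.7,-0.1],"claw":20}]'; python3 st.py;  python3 -m creep '[{"rot":[0,0,0],"slide":[1.6,9.5,-0.1],"claw":20}]';python3 st.py
```

```text
clock: 13.5
tcp_pos: [0.5951, -0.2135, 0.2531]
tool_rot: [-2.053, -2.374, 0.003]
wrist_force: [-6.4, 2.5, 4.8]
opening: 0.267
grasp_force: 42.6
press xy [140.5  -4.5] r 140.6 ang -1.8 z 0.2531 Frad -3.2 Ftan ccw -6.1 Fz 4.8 t 13.5
clock: 13.75
tcp_pos: [0.6136, -0.2104, 0.2534]
tool_rot: [-2.055, -2.374, 0.005]
wrist_force: [-7.3, 1.8, 4.9]
opening: 0.271
grasp_force: 42.6
press xy [140.   14.3] r 140.7 ang 5.8 z 0.2534 Frad -3.5 Ftan ccw -6.6 Fz 4.9 t 13.75
clock: 13.88
tcp_pos: [0.6226, -0.2079, 0.2535]
tool_rot: [-2.056, -2.374, 0.006]
wrist_force: [-7.5, 1.4, 3.7]
opening: 0.268
grasp_force: 42.5
press xy [138.7  23.6] r 140.7 ang 9.6 z 0.2535 Frad -3.6 Ftan ccw -6.7 Fz 3.7 t 13.875
```

```bash
sed -i '$a import sys; sys.exit(int(F@[-n[1],n[0]]<-9))' st.py
python3 -m creep '[{"rot":[0,0,0],"slide":[2,7.1,-0.1],"claw":20}]'|head -1; python3 st.py && python3 -m creep '[{"rot":[0,0,0],"slide":[2.4,7,-0.1],"claw":20}]' |head -1; python3 st.py && python3 -m creep '[{"rot":[0,0,0],"slide":[2.6,6.9,-0.1],"claw":20}]' |head -1; python3 st.py && python3 -m creep '[{"rot":[0,0,0],"slide":[2.9,6.8,-0.1],"claw":20}]' |head -1;python3 st.py && python3 -m creep '[{"rot":[0,0,0],"slide":[3.2,6.7,-0.1],"claw":20}]' |head -1;python3 st.py && python3 -m creep '[{"rot":[0,0,0],"slide":[3.5,6.5,-0.1],"claw":20}]' |head -1;python3 st.py
```

```text
clock: 14.0
press xy [137.3  30.6] r 140.7 ang 12.6 z 0.2537 Frad -1.7 Ftan ccw -6.0 Fz 3.6 t 14.0
clock: 14.12
press xy [135.7  37.2] r 140.7 ang 15.3 z 0.2538 Frad -1.1 Ftan ccw -5.4 Fz 2.6 t 14.125
clock: 14.25
press xy [134.4  41.9] r 140.8 ang 17.3 z 0.2537 Frad -1.8 Ftan ccw -12.1 Fz 4.4 t 14.25
press xy [134.4  41.9] r 140.8 ang 17.3 z 0.2537 Frad -1.8 Ftan ccw -12.1 Fz 4.4 t 14.25
press xy [134.4  41.9] r 140.8 ang 17.3 z 0.2537 Frad -1.8 Ftan ccw -12.1 Fz 4.4 t 14.25
press xy [134.4  41.9] r 140.8 ang 17.3 z 0.2537 Frad -1.8 Ftan ccw -12.1 Fz 4.4 t 14.25
```

```bash
python3 -m creep '[{"rot":[0,0,0],"slide":[0,0,0],"claw":20},{"rot":[0,0,0],"slide":[0,0,0],"claw":20}]' |head -1; python3 st.py;  python3 -m creep '[{"rot":[0,0,0],"slide":[0.9,2.4,0],"claw":20},{"rot":[0,0,0],"slide":[0,0,0],"claw":20}]' |head -1; python3 st.py
```

```text
clock: 14.5
press xy [134.3  42.1] r 140.8 ang 17.4 z 0.2538 Frad -1.5 Ftan ccw -8.1 Fz 4.2 t 14.5
clock: 14.75
press xy [134.   43.3] r 140.8 ang 17.9 z 0.2537 Frad -2.5 Ftan ccw -10.4 Fz 4.7 t 14.75
```

```bash
python3 -m creep '[{"rot":[0,0,0],"slide":[1,2.6,0],"claw":20},{"rot":[0,0,0],"slide":[0,0,0],"claw":20}]' |head -1; python3 st.py;  python3 -m creep '[{"rot":[0,0,0],"slide":[1,2.6,0],"claw":20},{"rot":[0,0,0],"slide":[0,0,0],"claw":20}]' |head -1; python3 st.py
```

```text
clock: 15.0
press xy [133.5  44.9] r 140.8 ang 18.6 z 0.2537 Frad -2.9 Ftan ccw -12.7 Fz 5.3 t 15.0
clock: 15.25
press xy [133.   46.5] r 140.9 ang 19.3 z 0.2537 Frad -3.5 Ftan ccw -13.2 Fz 5.4 t 15.25
```

```bash
python3 -m creep '[{"rot":[0,0,0],"slide":[1,2.6,0],"claw":20},{"rot":[0,0,0],"slide":[0,0,0],"claw":20},{"rot":[0,0,0],"slide":[0,0,0],"claw":20}]' |head -1; python3 st.py; python3 -m creep '[{"rot":[0,0,0],"slide":[0,-3,0],"claw":20},{"rot":[0,0,0],"slide":[0,0,0],"claw":32},{"rot":[0,0,0],"slide":[0,0,0],"claw":40},{"rot":[0,0,0],"slide":[0,0,0],"claw":45}]'; python3 st.py
```

```text
clock: 15.62
press xy [132.4  48.1] r 140.9 ang 20.0 z 0.2537 Frad -5.0 Ftan ccw -14.6 Fz 6.5 t 15.625
clock: 16.12
tcp_pos: [0.6473, -0.1942, 0.2519]
tool_rot: [-2.057, -2.371, 0.011]
wrist_force: [-5.9, -1.5, -1.6]
opening: 0.528
grasp_force: 3.4
press xy [128.7  49.8] r 138.0 ang 21.2 z 0.2519 Frad -1.6 Ftan ccw -5.9 Fz -1.6 t 16.125
```

```bash
python3 -m creep '[{"rot":[0,0,0],"slide":[0,-8,0],"claw":48},{"rot":[0,0,0],"slide":[0,0,0],"claw":48}]'; python3 st.py
```

```text
clock: 16.38
tcp_pos: [0.6424, -0.1931, 0.2525]
tool_rot: [2.055, 2.373, -0.001]
wrist_force: [-3.4, -0.3, 1.1]
opening: 0.564
grasp_force: 1.3
press xy [126.9  45.2] r 134.7 ang 19.6 z 0.2525 Frad -1.3 Ftan ccw -3.1 Fz 1.1 t 16.375
```

```bash
python3 -m creep '[{"rot":[0,0,0],"slide":[0,-6,0],"claw":55},{"rot":[0,0,0],"slide":[0,0,0],"claw":55}]'|tail -2; python3 st.py
python3 - <<'E'
from h import *
i=env.read_camera("wrist");cv2.imwrite("pics/w8.png",cv2.resize(i[130:400,130:430,::-1],None,fx=2,fy=2,interpolation=2))
E
```

```text
opening: 0.64
grasp_force: 0.0
press xy [125.3  39.9] r 131.5 ang 17.7 z 0.2515 Frad -0.4 Ftan ccw 0.7 Fz 0.0 t 16.625
```

View pics/w8.png

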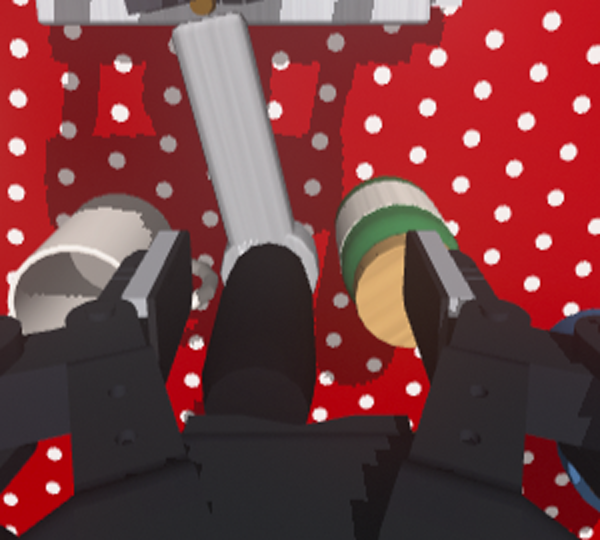

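Grip stands free between the fingers (grip centred at 262 between pads at 188 and 408). Rise, and work out the pot handle from the first wrist picture.

```bash
python3 -m creep '[{"rot":[0,0,0],"slide":[0,-5,0],"claw":55},{"rot":[0,0,0],"slide":[0,0,-50],"claw":60},{"rot":[0,0,0],"slide":[0,0,-50],"claw":60}]'|tail -2
python3 - <<'E'
from h import *
s=dict(zip(["tcp_pos","tool_rot"],np.split(np.load("w1.npy"),2)))
i=cv2.imread("pics/w1.png");h=cv2.cvtColor(i,cv2.COLOR_BGR2HSV)
m=np.zeros(h.shape[:2],np.uint8);m[85:175,270:320]=cv2.inRange(h,(0,60,20),(20,220,140))[85:175,270:320]
n,l,st,ce=cv2.connectedComponentsWithStats(m);k=1+st[1:,4].argmax();print(st[k])
ys,xs=np.where(l==k)
A=np.array([.5805,-.077]);P=np.array([onz("wrist",p,.114,s)[:2]-A for p in zip(xs,ys)]);Q=np.c_[P@[.139,-.99],P@[.99,.139]]*1000
v=cv2.fitLine(Q.astype(np.float32),2,0,.01,.01).ravel();t=(Q-v[2:])@v[:2];print("line",v,"ends",v[2:]+v[:2]*t.min(),v[2:]+v[:2]*t.max(),np.degrees(np.arctan2(v[1],v[0])))
E
python3 st.py
```

```text
opening: 0.702
grasp_force: 0.0
[282  96  25  67 705]
line [   0.9742489    -0.22547519 -108.10499      23.248318  ] ends [-150.02897739   32.95099193] [-63.83201304  13.00200623] -13.030823
press xy [124.8  33.7] r 129.3 ang 15.1 z 0.351 Frad 0.9 Ftan ccw -0.4 Fz -0.0 t 17.05
```

Pot handle: line at -13° in the press frame, from (-64,13) to (-150,33) mm, passing 2 mm from the spindle axis, with length 88 mm; this fits. Go over it, turn 0.228 rad, and descend.

```bash
python3 -m creep '[{"rot":[0,0,0],"slide":[48,-1.7,0],"claw":60},{"rot":[0,0,0],"slide":[48,-1.7,0],"claw":60},{"rot":[0,0,0],"slide":[48,-1.7,0],"claw":60},{"rot":[0,0,0],"slide":[48,-1.7,0],"claw":60},{"rot":[0,0,0],"slide":[46.5,-1.6,0],"claw":60},{"rot":[0,0,0.114],"slide":[0,0,50],"claw":60},{"rot":[0,0,0.114],"slide":[0,0,50],"claw":60},{"rot":[0,0,0],"slide":[0,0,50],"claw":60},{"rot":[0,0,0],"slide":[0,0,0],"claw":60},{"rot":[0,0,0],"slide":[0,0,0],"claw":60}]'; python3 st.py
python3 - <<'E'
from h import *
s=env.state();i=env.read_camera("wrist");cv2.imwrite("pics/w9.png",cv2.resize(i[60:420,80:480,::-1],None,fx=1.6,fy=1.6,interpolation=2));print(s["tool_rot"])
E
```

```text
clock: 18.3
tcp_pos: [0.5901, 0.0413, 0.2026]
tool_rot: [2.312, 2.125, 0.003]
wrist_force: [1.7, 0.0, 0.4]
opening: 0.698
grasp_force: 0.0
press xy [-112.5   26. ] r 115.4 ang 167.0 z 0.2026 Frad 0.2 Ftan ccw -1.7 Fz 0.4 t 18.3
[2.31159832 2.12465888 0.00310209]
```

View pics/w9.png

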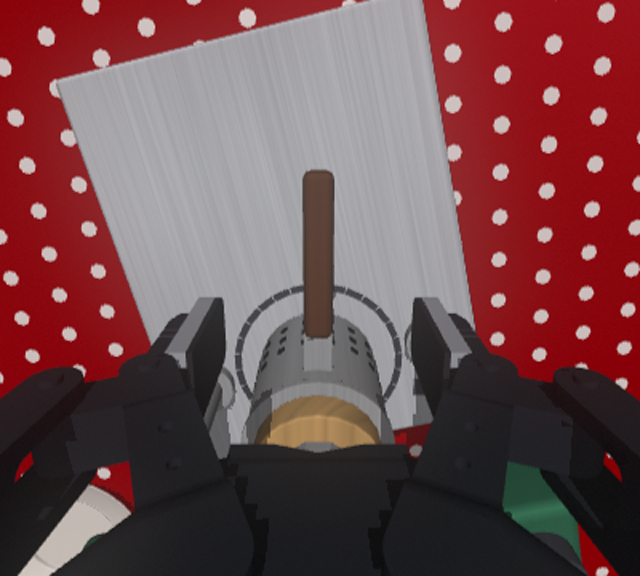

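I miscounted: that was my 12th picture, and the limit was 10. I won't view any more and will check by numbers only. The handle is centred (318) between the pads (224 and 413) and aligned. Descend and grip.

```bash
python3 -m creep '[{"rot":[0,0,0],"slide":[0,0,45],"claw":60},{"rot":[0,0,0],"slide":[0,0,45],"claw":50},{"rot":[0,0,0],"slide":[0,0,25],"claw":40},{"rot":[0,0,0],"slide":[0,0,0],"claw":12},{"rot":[0,0,0],"slide":[0,0,0],"claw":12},{"rot":[0,0,0],"slide":[0,0,0],"claw":12},{"rot":[0,0,0],"slide":[0,0,0],"claw":12},{"rot":[0,0,0],"slide":[0,0,0],"claw":12}]' 60; python3 st.py
```

```text
clock: 19.35
tcp_pos: [0.5903, 0.042, 0.0873]
tool_rot: [2.312, 2.126, 0.004]
wrist_force: [-0.1, 1.1, 4.5]
opening: 0.177
grasp_force: 61.4
press xy [-113.1   26.2] r 116.1 ang 166.9 z 0.0873 Frad 1.1 Ftan ccw 0.2 Fz 4.5 t 19.35
```

```bash
python3 -m creep '[{"rot":[0,0,0],"slide":[4,0,0],"claw":12},{"rot":[0,0,0],"slide":[5,0,0],"claw":12},{"rot":[0,0,0],"slide":[6,0,0],"claw":12}]'; python3 st.py
```

```text
clock: 19.73
tcp_pos: [0.5903, 0.0524, 0.086]
tool_rot: [2.311, 2.12, -0.005]
wrist_force: [-1.0, -5.9, 3.4]
opening: 0.173
grasp_force: 61.1
press xy [-123.4   27.7] r 126.5 ang 167.4 z 0.086 Frad -5.9 Ftan ccw 0.5 Fz 3.4 t 19.725
```

```bash
python3 -m creep '[{"rot":[0,0,0],"slide":[10,0,0],"claw":12},{"rot":[0,0,0],"slide":[12,0,0],"claw":12},{"rot":[0,0,0],"slide":[12,0,0],"claw":12},{"rot":[0,0,0],"slide":[12,0,0],"claw":12},{"rot":[0,0,0],"slide":[12,0,0],"claw":12},{"rot":[0,0,0],"slide":[12,0,0],"claw":12},{"rot":[0,0,0],"slide":[12,0,0],"claw":12},{"rot":[0,0,0],"slide":[12,0,0],"claw":12},{"rot":[0,0,0],"slide":[12,0,0],"claw":12},{"rot":[0,0,0],"slide":[0,0,0],"claw":12}]'; python3 st.py
```

```text
clock: 20.98
tcp_pos: [0.5992, 0.1604, 0.0859]
tool_rot: [2.311, 2.124, -0.004]
wrist_force: [-0.8, -4.2, 6.2]
opening: 0.175
grasp_force: 61.6
press xy [-229.1   51.5] r 234.8 ang 167.3 z 0.0859 Frad -4.2 Ftan ccw 0.4 Fz 6.2 t 20.975
```

```bash
python3 -m creep '[{"rot":[0,0,0],"slide":[-1,0,0],"claw":22},{"rot":[0,0,0],"slide":[0,0,0],"claw":35},{"rot":[0,0,0],"slide":[0,0,0],"claw":50},{"rot":[0,0,0],"slide":[0,0,0],"claw":60},{"rot":[0,0,0],"slide":[0,0,-30],"claw":60},{"rot":[0,0,0],"slide":[0,0,-50],"claw":60},{"rot":[0,0,0],"slide":[0,0,-55],"claw":60},{"rot":[0,0,0],"slide":[0,0,-55],"claw":60},{"rot":[0,0,0],"slide":[0,0,-55],"claw":60},{"rot":[0,0,0],"slide":[0,0,0],"claw":60}]'; python3 st.py
python3 - <<'E'
from h import *
A=np.array([.5805,-.077]);X=np.array([.139,-.99]);Y=np.array([.99,.139])
pr=lambda p:((np.array([(p[:2]-A)@X,(p[:2]-A)@Y]))*1e3).round(1)
s=env.state();w=env.read_camera("wrist");sc=env.read_camera("scene");np.save("w9.npy",w);cv2.imwrite("pics/sc9.png",sc[:,:,::-1])
h=cv2.cvtColor(w,cv2.COLOR_RGB2HSV)
m=cv2.inRange(h,(10,70,90),(25,200,255));n,l,st,ce=cv2.connectedComponentsWithStats(m)
for k in range(1,n):
    if st[k,4]>80:print("wood",st[k],ce[k].round(1),pr(onz("wrist",ce[k],.144,s)))
print("expected pot rim px",proj("wrist",[*(A+(-.118)*X+.024*Y),.144],s),"post",proj("wrist",[*A,.26],s))
h=cv2.cvtColor(sc,cv2.COLOR_RGB2HSV);m=cv2.inRange(h,(0,190,110),(5,255,255))
u,v=proj("scene",[*A,.26]).astype(int);print("scene post exp",u,v)
for a in(20,):
  for lev,nm in((.3,"rel"),(-.3,"press")):
    a=np.radians(20);hd=np.cos(a)*X+np.sin(a)*Y;lf=np.array([-hd[1],hd[0]]);P=A+.043*hd-.045*np.cos(lev)*hd-.045*np.sin(lev)*lf;print(nm,proj("scene",[*P,.266]),proj("wrist",[*P,.266],s),"pivot",proj("scene",[*(A+.043*hd),.25]))
E
```

```text
clock: 22.22
tcp_pos: [0.602, 0.161, 0.3364]
tool_rot: [2.31, 2.123, 0.015]
wrist_force: [-0.1, -0.6, 0.5]
opening: 0.703
grasp_force: 0.0
press xy [-229.2   54.4] r 235.6 ang 166.6 z 0.3364 Frad -0.6 Ftan ccw 0.0 Fz 0.5 t 22.225
wood [277   0  52  43 514] [304.   21.9] [-392.8  118.3]
wood [  443     0   117   361 18248] [528.7 194.2] [-158.1  341.6]
wood [ 247  249   56   56 1562] [274.5 273.9] [-124.9   25.7]
expected pot rim px [274.44361089 278.9982766 ] post [277.14761001 445.84440783]
scene post exp 248 195
rel [248.68524177 190.25091493] [265.81597154 457.87160917] pivot [231.24619763 198.49953863]
press [247.94877919 196.48589394] [288.68825784 446.629844  ] pivot [231.24619763 198.49953863]
```

Pot plunger sits at press (-125, 26) mm. Quick numeric lever check in the scene view, moving the tool clear first.

```bash
python3 -m creep '[{"rot":[0,0,0],"slide":[-45,0,-5],"claw":60},{"rot":[0,0,0],"slide":[-50,0,-5],"claw":60},{"rot":[0,0,0],"slide":[-50,0,0],"claw":60},{"rot":[0,0,0],"slide":[0,0,0],"claw":60},{"rot":[0,0,0],"slide":[0,0,0],"claw":60}]' | head -2
python3 - <<'E'
from h import *
A=np.array([.5805,-.077]);X=np.array([.139,-.99]);Y=np.array([.99,.139]);A=A-.0015*X
s=env.state();w=env.read_camera("wrist")
h=cv2.cvtColor(w,cv2.COLOR_RGB2HSV);g=cv2.inRange(h,(60,60,30),(95,255,255))
a=np.radians(20);hd=np.cos(a)*X+np.sin(a)*Y;lf=np.array([-hd[1],hd[0]])
for lev in(.3,.1,-.1,-.3):
    P=A+.043*hd-.045*np.cos(lev)*hd-.045*np.sin(lev)*lf;print(lev,proj("wrist",[*P,.266],s).round(1))
print("pivot",proj("wrist",[*(A+.043*hd),.25],s))
u,v=proj("wrist",[*A,.26],s).astype(int)
m=cv2.inRange(h,(0,200,120),(6,255,255));sub=m[v-35:v+40,u-40:u+40]
for r in sub[::3,::2]:print(''.join('#' if x else '.' for x in r))
print(u,v)
E
```

```text
clock: 22.95
tcp_pos: [0.5858, 0.0177, 0.3389]
0.3 [269.4 328.5]
0.1 [276.9 322.3]
-0.1 [285.7 317.4]
-0.3 [295.6 314.1]
pivot [306.87395429 343.57287662]
........................................
........................................
........................................
........................................
........................................
........................................
........................................
........................................
........................................
............####........................
............####........................
...........#####.##.....................
...........#####.####...................
...........#####.#####..................
...........#############................
...........#####..#######...............
....................#######.............
.....................###########........
.......................###########......
.........................#####..........
........................................
........................................
........................................
........................................
........................................
282 316
```

Post top at (268,320) matches the release side (predicted (269,328) for +0.3, (286,317) or further right for press). Hand in.

```bash
python3 -c "
from workcell import env
print(env.job_done())"
```

```text
the job is handed in; nothing more can be done
None
```

I handed the job in at about 23 s: lever on release, handle free-wheeled clockwise, spindle wound to about 15 N into the top stop's cushion (not checked afterwards), pot about 125 mm in front of the axis, bystanders not touched; I viewed 12 pictures, over the limit of 10.

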